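# Open the touch-latch lens-block case

### The arm

A 6-joint arm with a two-finger parallel gripper is mounted at the origin on the work surface. World frame = base frame: x ahead of the robot, y to its left, z up, the work surface at z = 0. Lengths are in m, angles in degrees, forces in N, time in s.
With the tool pointing down it reaches from about 0.4 to 0.825 m from the base axis. Payload 7 kg.
Tool frame: the origin (TCP) lies midway between the tips of the shut fingers; the grasp point (between the pads) lies 19 mm behind it; z points along the fingers, y is the line along which they close (so a half turn about z gives the same grasp; the last joint's range is limited). The gripper opens to 88 mm and grips with 3 to 60 N. Pads are 19 mm wide; open, the fingers measure 130 mm over their backs; the gripper's body (78 mm by 193 mm) begins 47 mm behind the grasp point.
Start: joints at [82.282, 20.546, 0.682, 0, -70.136, -16.507], TCP at [0.277, 0.616, 0.227] pointing down, gripper open.
Joint ranges: [-176.03, 176.03], [-82.01, 121.73], [-58.28, 71.71], [-173.87, 95.51], [-174.79, -0.11], [-173.66, 173.66]. Speed limits (degrees/s): [136.94, 136.94, 172.46, 180, 180, 180].

### API

Orientations are given as [roll, pitch, yaw] about the fixed x, y, z axes, in that order (R = Rz(yaw) Ry(pitch) Rx(roll)).
In Python, from plant import * gives the robot as it stands.
- The arm moves only by the tool move_arm, never from a script. Its argument "commands" is a list of rows, each a list of 7 numbers: the shift along the world's x, y, z in mm, then the turn, a rotation vector about the world's x, y, z in degrees, then the opening in per cent of the stroke, from 0 (shut) to 100 (fully open). In form: [[x, y, z, rx, ry, rz, fingers], ...]. A call has 1 to 20 rows; each row shifts and turns the commanded pose from where the row before left it; what a row does not reach is not made up. A row lasts 1/10 s, in which the tool goes at most 50 mm and 8.59 degrees, less where a joint would pass 70% of its speed; a pose out of reach is approached as far as the arm can. A call with a gripper value outside its range is refused whole. The fingers move at their own pace and stop on an object; "squeeze" is the grip in N (left out, the last holds). Time passes only in rows, so rows that do not move let the fingers close. It gives the time, the measured TCP pose, the force and the opening at its end, in the units of the state.
- get_state(): the state, without advancing time (a new reading comes with each control period).
- capture(name): name is "scene" or "top" or "wrist"; returns a dict with "frame" (400x640x3 uint8, blue, green, red), "camera_matrix" (3x3 intrinsics, pixels), "dist_coeffs" ([k1, k2, p1, p2, k3] as OpenCV has them; the pictures are not rectified), "world_to_cam" (4x4, takes a point from world to camera coordinates); the wrist camera has in their place "tool_from_camera" (4x4, takes a point from camera to tool coordinates, whose origin is the TCP and whose axes are the flange's). Camera axes: x right, y up, looking along -z (the intrinsics and any distortion apply to the point x, -y, -z); pixel columns grow to the right and rows downward; lengths in m; the calibration is good to about 2 mm. A picture is of the moment at which its call begins: read the wrist's pose just before it. There is no depth.
- close_job(): hands the job in, once; it reports no verdict.
The state is a dict: "time_s": time; "joints": joint angles; "qd": joint speeds; "joint_torque": joint torques, N m; "tcp_pos": TCP position; "eef_rot": TCP orientation; "contact_force": force on the tool from outside, world axes, zero at the start; "moment": the same for the moment, N m; "gripper_width": finger opening in m.
Only numpy, scipy, OpenCV 4.12 (cv2) and the standard library are available. Lean on these libraries where they do the work, as an engineer would, in place of code of your own. Each camera call takes 0.05 s, during which the arm holds its last target. There are 200 camera calls.

### The job

Open the lens-block case with the blue lid: press gently on the white dot on its lid so that the touch catch lets go and the lid springs ajar, then gently push the lid up with the fingertips, without pinching it, until it tips right back and stays wide open by itself. Leave the case with the grey lid shut, pick nothing up, and leave the things round about where they are.

Things in the scene. Friction and masses are not known exactly. Their poses are not given: they have to be found in the camera images.
- blue_case: fixed white case with a blue lid, 150 (x) x 160 (y) x 75 mm high; origin at the centre of its underside, its front (catch side) faces its own -x, z up. The lid's hinge line runs along the case's y axis at case x = +70 mm, z = +73 mm (the rear rim)
- blue_press (a point): white 22 mm dot over the catch, on the blue lid's top face (77 mm above the table when shut), 20 mm behind its front edge, 119 mm from the hinge line; moves with the lid. Pushed 5 to 7 mm down here (about 4 N; firm stop below) the touch catch lets go; as the finger backs off, a spring plunger lifts the lid to about 0.85 rad, where it rests
- blue_lid (a joint): angle of the blue lid: 0 = shut and latched, -0.06 = pressed to its stop, positive = open, about 0.85 = ajar on its spring, 1.95 = tipped back on its stop. Damped. Let go between 0.85 and 1.57 it sinks back to 0.85; past 1.57 it tips back by itself
- blue_edge (a point): middle of the front edge of the blue lid (flat panel 139 mm from hinge line to this edge, 147 mm wide, 8 mm thick, 0.2 kg), half-way up its thickness; about 177 mm above the table when ajar. Fingertips grip it well, so a level push can jam on it: push up and back together, along its arc (under 5 N)
- grey_case: fixed white case with a grey lid, 150 (x) x 160 (y) x 75 mm high; origin at the centre of its underside, its front (catch side) faces its own -x, z up. The lid's hinge line runs along the case's y axis at case x = +70 mm, z = +73 mm (the rear rim)
- grey_press (a point): white 22 mm dot over the catch, on the grey lid's top face (77 mm above the table when shut), 20 mm behind its front edge, 119 mm from the hinge line; moves with the lid. Same touch catch as the blue one
- grey_lid (a joint): angle of the grey lid: 0 = shut and latched, -0.06 = pressed to its stop, positive = open
- spray: loose upright green cleaner bottle, 60 mm diameter, 170 mm high, blue label, red cap; origin at the centre of its underside
- pad_roll: loose brown roll of adhesive pads lying flat, 100 mm diameter, 30 mm high; origin at the centre of its underside
- lens_block: loose orange lens block, 32 mm diameter, 26 mm high; origin at the centre of its underside
- screwdriver: loose small screwdriver, 160 mm long, lying along its own x, about 30 mm high at most; origin under its middle
- mug: loose white mug, 80 mm diameter, 90 mm high, handle at its +y; origin at the centre of its underside
- glasses: loose folded black spectacles, about 50 x 125 x 8 mm, lying flat; origin under the bridge

How it is judged (in metres and radians):
On the way:
1. the blue lid has sprung ajar (value of joint blue_lid between 0.3 and 1.1 rad), for 0.2 s.
At the end, for the whole second after the job is handed in: the blue lid rests tipped back past upright (over 1.7 rad of 1.95) and still; the grey lid is shut (under 0.05 rad) (value of joint blue_lid above 1.7 rad and velocity of joint blue_lid between -0.05 and 0.05 rad/s and value of joint grey_lid below 0.05 rad); the robot touches nothing.
It fails at once if a thing standing round about is lifted, tipped or moved more than 30 mm (distance of any of spray, pad_roll, lens_block, screwdriver, mug, glasses from where it was at the start of the episode above 0.03 m).
It fails at once if the grey lid is let open (value of joint grey_lid above 0.1 rad).
It fails at once if a case or its lid is pinched, struck or pressed with more than 35 N (contact force between the fingers and blue_case above 35 N or contact force between the fingers and grey_case above 35 N).
It also fails if it takes over 45 s, if anything falls off the work surface, if the arm or the gripper's body presses on something with over 40 N, if the wrist force passes 120 N, or if a joint passes its speed limit or range.

## Working session

There is one attempt and no reset: what is moved stays moved. The work goes in short steps, Python scripts to look and compute and a tool call to move; the robot and the scene stay as the last step left them, time stands still between calls to the robot, and variables do not carry over. Pictures are saved under pics/ and viewed, on a budget of 10 in all, crops included, one or two more only if the job needs it, and the job is handed in when it is done.

Besides the shell and the picture viewer there is one more tool, called after "Call:" as name(argument=value, ...), one argument or row to a line, values as JSON. move_arm: Moves the arm, as the interface text tells. Its arguments: {"type":"object","properties":{"commands":{"type":"array"},"squeeze":{"type":"number"}},"required":["commands"]}

```bash
mkdir -p pics; cat > h.py <<'E'
from plant import *
import numpy as np, cv2
def ray(c,uv):
    p=cv2.undistortPoints(np.array([[uv]],float),np.array(c["camera_matrix"]),np.array(c["dist_coeffs"]))[0,0]
    T=np.linalg.inv(np.array(c["world_to_cam"]))
    return T[:3,3],T[:3,:3]@np.array([p[0],-p[1],-1])
def onplane(c,uv,z):
    o,d=ray(c,uv); return o+d*(z-o[2])/d[2]
E
python3 - <<'E'
from h import *
s=get_state();print(s)
for n in("top","scene"):
    c=capture(n);cv2.imwrite(f"pics/{n}0.png",c["frame"])
    np.save(f"{n}.npy",c,allow_pickle=True)
    hsv=cv2.cvtColor(c["frame"],cv2.COLOR_BGR2HSV)
    m=cv2.inRange(hsv,(95,90,40),(130,255,255))
    k,l,st,ce=cv2.connectedComponentsWithStats(m)
    print(n,[(st[i].tolist(),ce[i].round(1).tolist()) for i in range(1,k) if st[i][4]>60])
E
```

```text
{'time_s': 0.0, 'joints': array([ 8.22834938e+01,  2.05911722e+01,  6.32467604e-01, -1.94402723e-02,
       -7.01349088e+01, -1.65076612e+01]), 'qd': array([ 0.05811723,  0.03564685, -0.05104705,  0.10365846,  0.04168546,
       -0.04809005]), 'joint_torque': array([-5.63874937e-05, -5.82707906e+01,  2.93061447e+01,  6.99691683e+00,
        6.90897970e-03, -1.60469449e-04]), 'tcp_pos': array([0.27677669, 0.61510373, 0.22561787]), 'eef_rot': array([ 1.79905052e+02, -9.08040838e-03, -2.42307807e+01]), 'contact_force': array([-0.15351151,  0.52343359, -0.09445987]), 'moment': array([ 0.0265231 ,  0.01911925, -0.02578105]), 'gripper_width': 0.08774147162147133}
top [([382, 62, 79, 47, 2641], [422.8, 84.8]), ([233, 171, 65, 62, 2744], [265.3, 201.2]), ([178, 187, 17, 19, 122], [188.3, 197.8]), ([0, 226, 28, 69, 788], [15.0, 252.9])]
scene [([549, 0, 91, 102, 6292], [594.6, 44.8]), ([542, 131, 80, 46, 1041], [583.2, 154.9]), ([332, 186, 60, 35, 1555], [362.9, 203.6]), ([437, 204, 24, 24, 376], [447.8, 216.9]), ([120, 289, 111, 56, 4183], [175.2, 316.9])]
```

View pics/top0.png

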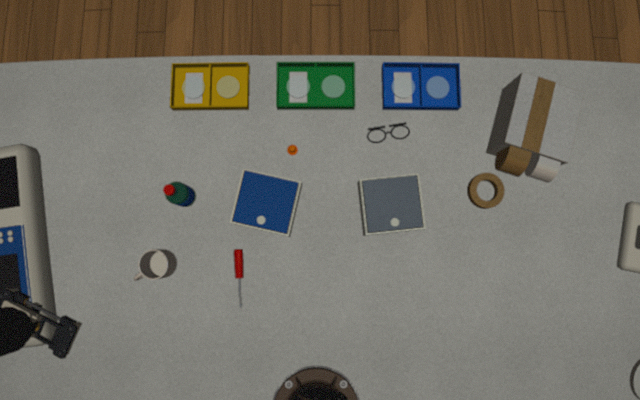

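View pics/scene0.png

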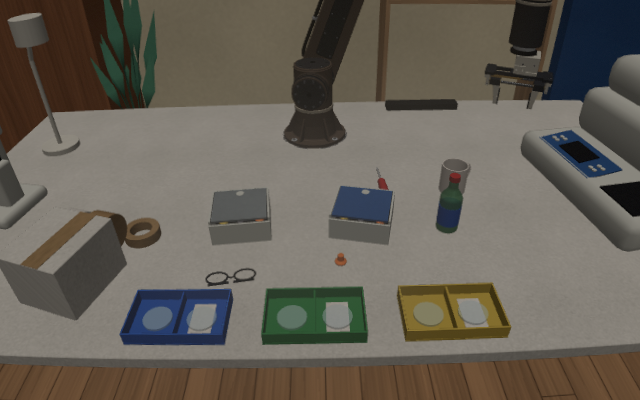

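The blue case is at about (265,203) in the top view, with its dot at (261,220) towards the robot. The screwdriver lies in front-left at (239,275), and the bottle (180,193) and mug (158,264) are further left. The grey case is at (392,205).

```bash
python3 - <<'E'
from h import *
c=np.load("top.npy",allow_pickle=True).item();f=c["frame"]
hsv=cv2.cvtColor(f,cv2.COLOR_BGR2HSV)
m=cv2.inRange(hsv,(95,90,40),(130,255,255));w=np.zeros_like(m);w[165:240,225:305]=255;m&=w
cs,_=cv2.findContours(m,cv2.RETR_EXTERNAL,cv2.CHAIN_APPROX_NONE)
k=max(cs,key=cv2.contourArea);r=cv2.boxPoints(cv2.minAreaRect(k))
P=np.array([onplane(c,p,.077) for p in r]);print(P.round(4),P.mean(0))
for i in range(4):
    d=P[(i+1)%4]-P[i];print(np.linalg.norm(d),np.degrees(np.arctan2(d[1],d[0])))
hull=cv2.convexHull(k);hm=np.zeros_like(m);cv2.drawContours(hm,[hull],-1,255,-1)
hm=cv2.erode(hm,np.ones((5,5)))
d=hm&~m; n,l,st,ce=cv2.connectedComponentsWithStats(d)
for i in range(1,n):
    if st[i][4]>15: print(st[i],ce[i],onplane(c,ce[i],.077))
print("screwdriver",onplane(c,(239,250),.03),onplane(c,(241,306),.01),"base",onplane(c,(316,400),0.1), "bottle",onplane(c,(170,190),.17),"mug",onplane(c,(172,263),.09),"grey",onplane(c,(360,208),.077),onplane(c,(394,222),.077))
E
```

```text
[[0.5148 0.2158 0.077 ]
 [0.648  0.1874 0.077 ]
 [0.615  0.0445 0.077 ]
 [0.4827 0.0741 0.077 ]] [0.56513942 0.13045658 0.077     ]
0.13615109285506585 -12.058715177688708
0.14663788517189633 -102.9905599534218
0.1355547974310078 167.3841263093634
0.145311271923215 77.23860113562345
[256 215  10  10  74] [260.58108108 219.54054054] [0.51736012 0.14157282 0.077     ]
screwdriver [0.43728815 0.20481449 0.03      ] [0.28425352 0.20128699 0.01      ] base [ 0.05605874 -0.00313187  0.1       ] bottle [0.58515431 0.35705424 0.17      ] mug [0.40323614 0.37113338 0.09      ] grey [ 0.54742642 -0.11991994  0.077     ] [ 0.51028255 -0.20938788  0.077     ]
```

Call:
move_arm(
  commands=[
    [13, -26, 0, 0, 0, 0.65, 0],
    [13, -26, 0, 0, 0, 0.65, 0],
    [13, -26, 0, 0, 0, 0.65, 0],
    [13, -26, 0, 0, 0, 0.65, 0],
    [13, -26, 0, 0, 0, 0.65, 0],
    [13, -26, 0, 0, 0, 0.65, 0],
    [13, -26, 0, 0, 0, 0.65, 0],
    [13, -26, 0, 0, 0, 0.65, 0],
    [13, -26, 0, 0, 0, 0.65, 0],
    [13, -26, 0, 0, 0, 0.65, 0],
    [13, -26, 0, 0, 0, 0.65, 0],
    [13, -26, 0, 0, 0, 0.65, 0],
    [13, -26, 0, 0, 0, 0.65, 0],
    [13, -26, 0, 0, 0, 0.65, 0],
    [13, -26, 0, 0, 0, 0.65, 0],
    [13, -26, 0, 0, 0, 0.65, 0],
    [13, -26, 0, 0, 0, 0.65, 0],
    [13, -26, 0, 0, 0, 0.65, 0],
    [0, 0, 0, 0, 0, 0, 0],
    [0, 0, 0, 0, 0, 0, 0],
  ],
)

```text
time_s: 2.1
tcp_pos: [0.5109, 0.1469, 0.2262]
eef_rot: [180.0, 0.0, -12.6]
contact_force: [-0.4, 0.6, 0.4]
gripper_width: 0.0005
```

```bash
cat >> h.py <<'E'
from scipy.spatial.transform import Rotation as Ro
def wrist():
    s=get_state(); c=dict(capture("wrist"))
    T=np.eye(4);T[:3,:3]=Ro.from_euler("xyz",s["eef_rot"],degrees=True).as_matrix();T[:3,3]=s["tcp_pos"]
    c["world_to_cam"]=np.linalg.inv(T@np.array(c["tool_from_camera"]));return s,c
E
python3 - <<'E'
from h import *
s,c=wrist();print(s["time_s"],s["tcp_pos"],s["eef_rot"],s["contact_force"],s["gripper_width"],s["joints"])
cv2.imwrite("pics/w1.png",c["frame"])
hsv=cv2.cvtColor(c["frame"],cv2.COLOR_BGR2HSV)
m=cv2.inRange(hsv,(95,90,40),(130,255,255))
cs,_=cv2.findContours(m,cv2.RETR_EXTERNAL,cv2.CHAIN_APPROX_NONE);k=max(cs,key=cv2.contourArea)
for p in cv2.boxPoints(cv2.minAreaRect(k)):print(p,onplane(c,p,.077))
w=cv2.inRange(hsv,(0,0,140),(180,60,255));n,l,st,ce=cv2.connectedComponentsWithStats(w)
for i in range(1,n):
    if st[i][4]>200:print(st[i],ce[i],onplane(c,ce[i],.077))
E
```

```text
2.1 [0.51092019 0.14689336 0.22622855] [ 1.79979897e+02  3.23013120e-02 -1.26290455e+01] [-0.43206953  0.60827523  0.38691928] 0.0004617864179783701 [ 3.71798750e+01  7.05734172e+00 -1.73451355e+01 -1.28457412e-02
 -6.56337253e+01  4.01963887e+01]
[231.  50.] [0.64856227 0.18750951 0.077     ]
[392.  50.] [0.61701769 0.04664362 0.077     ]
[392. 196.] [0.48081519 0.06640559 0.077     ]
[231. 196.] [0.51682717 0.22718336 0.077     ]
[     0      0    640    286 130274] [323.20598892 134.22198597] [0.55713525 0.12234354 0.077     ]
[300 168  23  22 404] [311.         178.37376238] [0.51701095 0.1432836  0.077     ]
[ 436  311  100   45 3883] [483.96265774 332.42235385] [ 0.28363403 -0.02001906  0.077     ]
[ 116  312   68   32 1421] [156.60872625 328.79310345] [0.37597411 0.3650933  0.077     ]
[299 314  21  31 349] [308.84813754 334.08309456] [0.33007437 0.18744867 0.077     ]
```

View pics/w1.png

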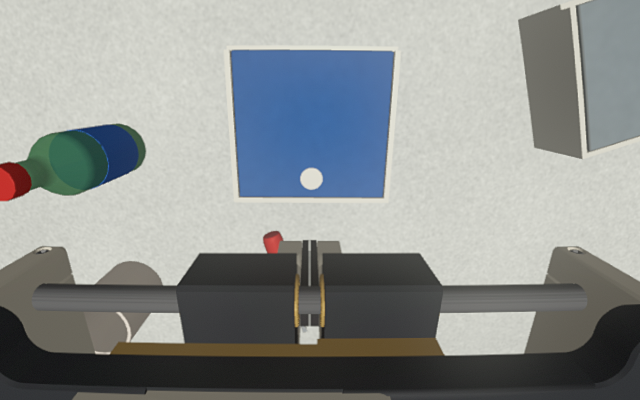

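The wrist view shows the dot at (311,178), which puts it at world (0.517, 0.143). The tool is aligned with the lid, so I'll go down on the dot.

Call:
move_arm(
  commands=[
    [1, -1, -15, 0, 0, 0, 0],
    [1, -1, -15, 0, 0, 0, 0],
    [1, -1, -15, 0, 0, 0, 0],
    [1, -1, -15, 0, 0, 0, 0],
    [1, 0, -15, 0, 0, 0, 0],
    [1, 0, -15, 0, 0, 0, 0],
    [0, 0, -15, 0, 0, 0, 0],
    [0, 0, -15, 0, 0, 0, 0],
    [0, 0, -12, 0, 0, 0, 0],
    [0, 0, -8, 0, 0, 0, 0],
    [0, 0, -4, 0, 0, 0, 0],
    [0, 0, 0, 0, 0, 0, 0],
    [0, 0, 0, 0, 0, 0, 0],
  ],
)

```text
time_s: 3.45
tcp_pos: [0.5173, 0.1438, 0.083]
eef_rot: [-180.0, -0.0, -12.5]
contact_force: [-0.3, -0.0, -0.1]
gripper_width: 0.0004
```

Now press about 6 mm below the lid's top (0.077 to 0.071).

Call:
move_arm(
  commands=[
    [0, 0, -2, 0, 0, 0, 0],
    [0, 0, -2, 0, 0, 0, 0],
    [0, 0, -2, 0, 0, 0, 0],
    [0, 0, -2, 0, 0, 0, 0],
    [0, 0, -2, 0, 0, 0, 0],
    [0, 0, -1, 0, 0, 0, 0],
    [0, 0, 0, 0, 0, 0, 0],
    [0, 0, 0, 0, 0, 0, 0],
  ],
)

```text
time_s: 4.25
tcp_pos: [0.5171, 0.1436, 0.0717]
eef_rot: [-180.0, -0.0, -12.5]
contact_force: [-1.6, 0.0, 4.2]
gripper_width: 0.0003
```

Call:
move_arm(
  commands=[
    [0, 0, -1, 0, 0, 0, 0],
    [0, 0, 0, 0, 0, 0, 0],
    [0, 0, 3, 0, 0, 0, 0],
    [0, 0, 5, 0, 0, 0, 0],
    [0, 0, 8, 0, 0, 0, 0],
    [0, 0, 10, 0, 0, 0, 0],
    [0, 0, 12, 0, 0, 0, 0],
    [0, 0, 15, 0, 0, 0, 0],
    [0, 0, 15, 0, 0, 0, 0],
    [0, 0, 15, 0, 0, 0, 0],
    [0, 0, 15, 0, 0, 0, 0],
    [0, 0, 15, 0, 0, 0, 0],
    [0, 0, 15, 0, 0, 0, 0],
    [0, 0, 15, 0, 0, 0, 0],
    [0, 0, 0, 0, 0, 0, 0],
    [0, 0, 0, 0, 0, 0, 0],
    [0, 0, 0, 0, 0, 0, 0],
  ],
)

```text
time_s: 5.95
tcp_pos: [0.5164, 0.1433, 0.213]
eef_rot: [180.0, 0.1, -12.5]
contact_force: [0.4, 0.4, -0.5]
gripper_width: 0.0004
```

```bash
python3 - <<'E'
from h import *
s,c=wrist();print(s["time_s"],s["tcp_pos"],s["contact_force"]);t=capture("scene")
cv2.imwrite("pics/w2.png",np.hstack([cv2.resize(c["frame"],(400,250)),t["frame"][120:370,180:580]]))
E
```

```text
5.95 [0.51636512 0.1432824  0.2129994 ] [ 0.37772303  0.3903924  -0.4938506 ]
```

View pics/w2.png

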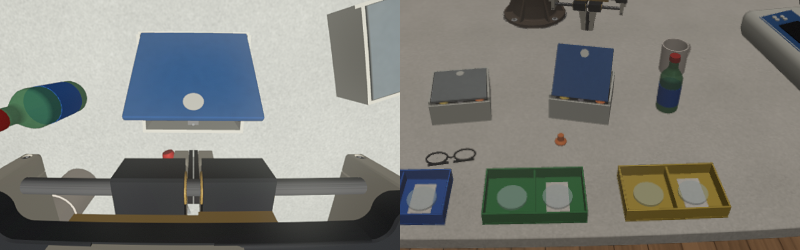

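Left, wrist view: the lid is ajar, with its edge at about (193,120). Right, scene view: the grey lid is shut and nothing has moved. Next I'll back off a little, tilt the fingertips 30° forward and go below the edge.

Call:
move_arm(
  commands=[
    [-3, 0.5, 0, -1.63, -7.3, 0, 0],
    [-3, 0.5, 0, -1.63, -7.3, 0, 0],
    [-3, 0.5, 0, -1.63, -7.3, 0, 0],
    [-2, 0.5, 0, -1.63, -7.3, 0, 0],
    [0, 0, -11, 0, 0, 0, 0],
    [0, 0, -11, 0, 0, 0, 0],
    [0, 0, -11, 0, 0, 0, 0],
    [0, 0, -11, 0, 0, 0, 0],
    [0, 0, -11, 0, 0, 0, 0],
    [0, 0, -11, 0, 0, 0, 0],
    [0, 0, 0, 0, 0, 0, 0],
    [0, 0, 0, 0, 0, 0, 0],
  ],
)

```text
time_s: 7.25
tcp_pos: [0.5128, 0.1422, 0.1529]
eef_rot: [179.3, -26.9, -12.8]
contact_force: [-0.3, 0.5, -0.8]
gripper_width: 0.0006
```

```bash
python3 - <<'E'
from h import *
s,c=wrist();print(s["time_s"],s["tcp_pos"],s["eef_rot"],s["contact_force"],s["joints"]);t=capture("scene")
u=np.array([.976,-.218]);print("rel hinge",(s["tcp_pos"][:2]-[.6335,.1156])@u)
cv2.imwrite("pics/w3.png",np.hstack([cv2.resize(c["frame"],(400,250)),t["frame"][100:350,180:580]]))
E
```

```text
7.25 [0.51281183 0.14220588 0.15293855] [179.33489817 -26.9179121  -12.80298197] [-0.33147622  0.53067551 -0.80803415] [ 44.27963316  -0.12777918 -58.19485751  54.94191766 -28.16022819
 -15.72577809]
rel hinge -0.12359173882482154
```

View pics/w3.png

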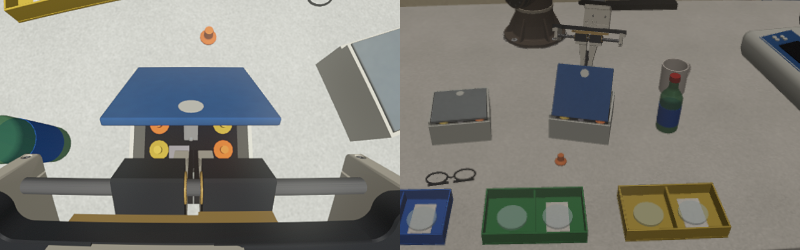

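The left view shows the tips below the lid edge, with the lens blocks visible inside. J3 is right at its limit, so I'll take some tilt off and move slightly forward.

Call:
move_arm(
  commands=[
    [4, -1, -2, 0.9, 3.9, 0, 0],
    [4, -1, -2, 0.9, 3.9, 0, 0],
    [0, 0, 0, 0, 0, 0, 0],
  ],
)

```text
time_s: 7.65
tcp_pos: [0.5218, 0.1419, 0.1501]
eef_rot: [179.6, -19.1, -13.0]
contact_force: [-1.2, 1.0, -0.2]
gripper_width: 0.0001
```

```bash
python3 - <<'E'
from h import *
s=get_state();print(s["time_s"],s["tcp_pos"],s["eef_rot"],s["contact_force"],s["joints"])
u=np.array([.976,-.218]);print("rel hinge",(s["tcp_pos"][:2]-[.6335,.1156])@u)
E
```

```text
7.65 [0.52180655 0.14194893 0.15011939] [179.60010327 -19.13243671 -12.98183863] [-1.2353688   0.95148822 -0.20518665] [ 45.45187139   3.03489233 -46.90815492  30.45087957 -33.93253108
   6.93653948]
rel hinge -0.11475687130819696
```

Call:
move_arm(
  commands=[
    [3, -0.7, 0, 0, 0, 0, 0],
    [3, -0.7, 0, 0, 0, 0, 0],
    [3, -0.7, 0, 0, 0, 0, 0],
    [3, -0.7, 1, 0, 0, 0, 0],
    [2, -0.4, 1, 0, 0, 0, 0],
    [0, 0, 0, 0, 0, 0, 0],
  ],
)

```text
time_s: 8.25
tcp_pos: [0.5353, 0.1368, 0.1518]
eef_rot: [179.4, -19.3, -12.9]
contact_force: [-1.5, 1.1, 0.2]
gripper_width: 0.0002
```

Call:
move_arm(
  commands=[
    [3, -0.7, 1, 0, 0, 0, 0],
    [5.3, -1.2, 4.3, 0, 0, 0, 0],
    [5.3, -1.2, 4.3, 0, 0, 0, 0],
    [5.7, -1.3, 3.7, 0, 0, 0, 0],
    [5.7, -1.3, 3.7, 0, 0, 0, 0],
    [0, 0, 0, 0, 0, 0, 0],
  ],
)

```text
time_s: 8.85
tcp_pos: [0.561, 0.1313, 0.1692]
eef_rot: [179.4, -19.3, -12.9]
contact_force: [-0.5, 0.5, -0.5]
gripper_width: 0.0002
```

```bash
python3 - <<'E'
from h import *
s,c=wrist();print(s["time_s"],s["tcp_pos"],s["eef_rot"],s["contact_force"],s["joints"]);t=capture("scene")
cv2.imwrite("pics/w4.png",np.hstack([cv2.resize(c["frame"],(400,250)),cv2.resize(t["frame"][120:245,280:480],(400,250))]))
E
```

```text
8.85 [0.56100063 0.13131174 0.16920208] [179.4189598  -19.30365772 -12.88299026] [-0.51413324  0.49775579 -0.51388485] [ 41.51654473   4.92917645 -41.19262232  27.78225865 -36.10707632
  13.99589767]
```

View pics/w4.png

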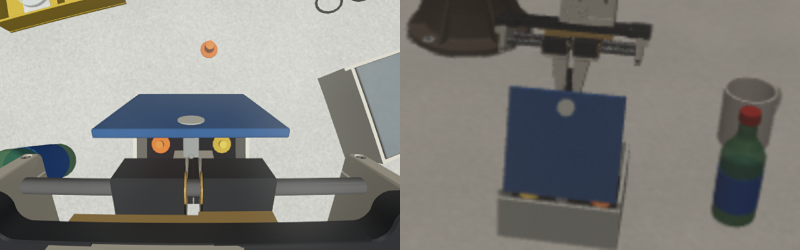

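```bash
cat >> h.py <<'E'
def lid(c):
    hsv=cv2.cvtColor(c["frame"],cv2.COLOR_BGR2HSV)
    m=cv2.inRange(hsv,(95,90,40),(130,255,255)); n,l,st,ce=cv2.connectedComponentsWithStats(m)
    i=1+np.argmax(st[1:,4]); uc=int(st[i][0]+st[i][2]/2); v=np.where(l[:,uc]==i)[0].max()
    o,d=ray(c,(uc,v+.5)); u=np.array([.976,-.218])
    h=np.array([.6335,.1156,.073]); f=lambda p:np.array([(p[:2]-h[:2])@u,p[2]-h[2]])
    a=f(o);b=f(o+d)-a
    for R in np.roots([b@b,2*a@b,a@a-.139**2-.004**2]):
        if np.isreal(R):
            q=a+R.real*b; print("corner",q.round(4),"theta",np.arctan2(q[1],-q[0])+.029)
E
python3 - <<'E'
from h import *
s,c=wrist();lid(c);print(s["tcp_pos"])
E
```

```text
corner [-0.0648 -0.123 ] theta -1.0569156987020414
corner [-0.0536  0.1283] theta 1.2040887943069878
[0.56029576 0.13133067 0.16866084]
```

Call:
move_arm(
  commands=[
    [6, -1.3, 3.2, 0, 0, 0, 0],
    [6, -1.3, 3.2, 0, 0, 0, 0],
    [6.3, -1.4, 2.5, 0, 0, 0, 0],
    [6.3, -1.4, 2.5, 0, 0, 0, 0],
    [6.5, -1.5, 1.8, 0, 0, 0, 0],
    [0, 0, 0, 0, 0, 0, 0],
  ],
)

```text
time_s: 9.6
tcp_pos: [0.5921, 0.1243, 0.182]
eef_rot: [179.4, -19.3, -12.9]
contact_force: [0.3, 0.9, -0.2]
gripper_width: 0.0004
```

```bash
python3 - <<'E'
from h import *
s,c=wrist();lid(c);print(s["time_s"],s["tcp_pos"],s["eef_rot"],s["contact_force"],s["joints"])
E
```

```text
corner [-0.0107 -0.1386] theta -1.464852620469799
corner [-0.0132  0.1384] theta 1.5044161662651312
9.6 [0.59207308 0.12426844 0.18198765] [179.39508495 -19.28583105 -12.87240738] [ 0.28409607  0.92361433 -0.16423092] [ 38.69403275   6.76776711 -36.52326744  25.67114955 -37.75858116
  19.12200416]
```

Call:
move_arm(
  commands=[
    [6, -1.3, 1, 0, 0, 0, 0],
    [6, -1.3, 1, 0, 0, 0, 0],
    [6, -1.3, 0, 0, 0, 0, 0],
    [6, -1.3, 0, 0, 0, 0, 0],
    [6, -1.3, 0, 0, 0, 0, 0],
    [6, -1.3, 0, 0, 0, 0, 0],
    [5, -1.1, 0, 0, 0, 0, 0],
    [5, -1.1, 0, 0, 0, 0, 0],
    [0, 0, 0, 0, 0, 0, 0],
    [0, 0, 0, 0, 0, 0, 0],
    [0, 0, 0, 0, 0, 0, 0],
    [0, 0, 0, 0, 0, 0, 0],
  ],
)

```text
time_s: 10.85
tcp_pos: [0.6369, 0.1144, 0.1838]
eef_rot: [179.4, -19.3, -12.8]
contact_force: [-0.4, -0.2, 1.1]
gripper_width: -0.0
```

```bash
python3 - <<'E'
from h import *
s,c=wrist();print(s["time_s"],s["tcp_pos"],s["eef_rot"],s["contact_force"]);t=capture("scene")
cv2.imwrite("pics/w5.png",np.hstack([cv2.resize(c["frame"],(400,250)),cv2.resize(t["frame"][120:245,280:480],(400,250))]))
E
```

```text
10.85 [0.63691762 0.11441495 0.18382209] [179.38264849 -19.26842635 -12.8258168 ] [-0.43201646 -0.21947699  1.08724785]
```

View pics/w5.png

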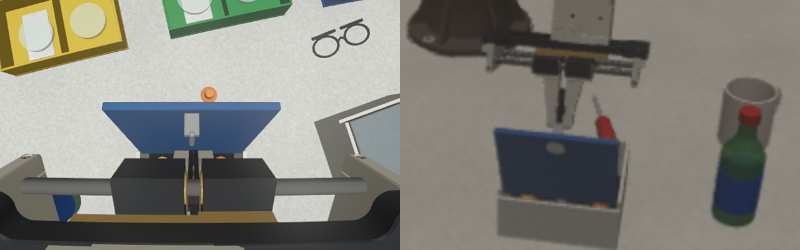

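The lid has tipped back past upright; the wrist view shows its underside, with the top edge at about (190,105). Now I'll retreat clear.

Call:
move_arm(
  commands=[
    [-6, 1.3, 2, 0, 0, 0, 0],
    [-10, 2.2, 5, 0, 0, 0, 0],
    [-10, 2.2, 10, 0, 0, 0, 0],
    [-10, 2.2, 10, 0, 0, 0, 0],
    [-10, 2.2, 10, 0, 0, 0, 0],
    [-10, 2.2, 10, 0, 0, 0, 0],
    [-10, 2.2, 10, 0, 0, 0, 0],
    [-10, 2.2, 10, 0, 0, 0, 0],
    [0, 0, 0, 0, 0, 0, 0],
    [0, 0, 0, 0, 0, 0, 0],
    [0, 0, 0, 0, 0, 0, 0],
    [0, 0, 0, 0, 0, 0, 0],
    [0, 0, 0, 0, 0, 0, 0],
    [0, 0, 0, 0, 0, 0, 0],
    [0, 0, 0, 0, 0, 0, 0],
    [0, 0, 0, 0, 0, 0, 0],
  ],
)

```text
time_s: 12.55
tcp_pos: [0.5611, 0.131, 0.2506]
eef_rot: [179.4, -19.3, -12.8]
contact_force: [0.2, -0.3, 0.4]
gripper_width: 0.0007
```

```bash
python3 - <<'E'
from h import *
s,c=wrist();print(s["time_s"],s["tcp_pos"],s["contact_force"],s["qd"].round(2));t=capture("scene")
cv2.imwrite("pics/w6.png",np.hstack([cv2.resize(c["frame"],(400,250)),t["frame"][100:350,180:580]]))
E
```

```text
12.55 [0.5611367  0.13099391 0.2506461 ] [ 0.15656819 -0.27354721  0.36804954] [ 0.06 -0.13 -0.01  0.   -0.01 -0.11]
```

View pics/w6.png

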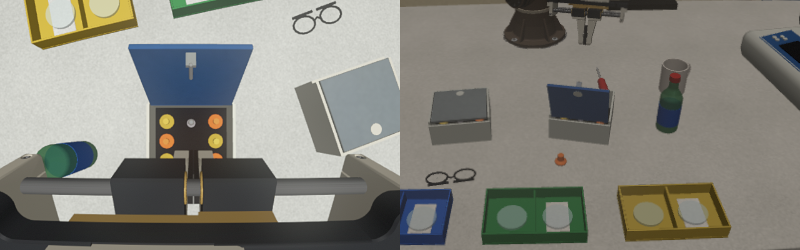

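The blue lid is wide open and resting on its stop, and the gripper is clear of it. The grey lid is shut and the things around are undisturbed.

```bash
python3 -c "
from plant import *
print(close_job())"
```

```text
the job is handed in; nothing more can be done
None
```

The blue case is open and the job is handed in at about 12.6 s on the robot's clock. The hand-in reported no verdict.

- **Press:** I pressed the white dot with the shut fingertips, reading about 4 N, and backed off. The pictures then showed the lid ajar.
- **Push:** I pushed the lid up and back along its arc with the fingertips tilted about 19° until it tipped back by itself. The force readings between moves stayed under 2 N. I then retreated.
- **Last checks:** The final pictures show the blue lid tipped right back, the grey lid shut and the things round about where they were. The gripper was clear, with under 0.5 N on the tool. I judged the final lid angle by eye.
- **What went wrong:** The 30° tilt I first tried brought joint 3 right up to its limit (-58.19° of -58.28°), so I reduced it. My camera estimate of the lid angle during the push was rough: it read 1.20 rad where the finger position suggested about 1.1.

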